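# Move the dip logger to the next flip-cap vial and shut the old one

### The job

Flick the blue vial's cap wide open, well past upright, then lift the dip logger out of the open red vial and lower it gently into the blue one until its flange sits flat on the rim. Finally press the red vial's cap fully shut. Leave the yellow vial shut, the blue cap open and the bottle, jar and beaker where they stand.

Things in the scene. Friction and masses are not known exactly. Their poses are not given: they have to be found in the camera images.
- rack: grey plastic rack, 100 (x) by 300 mm (y), upper plate top 60 above the table, bolted down. Origin: centre of its underside; the three vials stand in a row along its y axis, 90 apart, the middle one at the origin, in any order, each turned a little in its place; their tabs face roughly towards the robot
- blue_vial: blue flip-cap vial: clear plastic tube with a blue band, outer diameter 50, wall 4, inner diameter 42, 110 mm high; upright, clamped immovably in the rack. Origin: centre of its underside, which is 12 above the table (the rim is 122 above the table); z up; its cap's hinge is on its +x side, its thumb tab points to its -x side
- blue_cap (a joint): hinge of the blue cap, rad: 0 shut flat on the rim, 1.57 upright, 2.3 at its stop, laid back away from the mouth. Shut at the start. The hinge is stiff: the cap stays at any angle it is left, and about 2 to 3 N at the tab move it. Hinge axis along the vial's y axis, 29 mm to the +x side of the vial's axis, at rim height
- blue_tab (a point): middle of the blue cap's thumb tab, a flat tongue 22 wide (along y), 7 thick, sticking 24 mm out beyond the cap's disc (disc diameter 54, 7 thick, lying on the rim when shut). The point is 68 from the hinge axis; the tab reaches 12 further. Frame turns with the cap: x from tab to hinge, y along the hinge, z out of the cap's top
- red_vial: red flip-cap vial: clear plastic tube with a red band, outer diameter 50, wall 4, inner diameter 42, 110 mm high; upright, clamped immovably in the rack. Origin: centre of its underside, which is 12 above the table (the rim is 122 above the table); z up; its cap's hinge is on its +x side, its thumb tab points to its -x side
- red_cap (a joint): hinge of the red cap, rad: 0 shut flat on the rim, 1.57 upright, 2.3 at its stop, laid back away from the mouth. Open at the start (about 1.75 to 2.1). The hinge is stiff: the cap stays at any angle it is left, and about 2 to 3 N at the tab move it. Hinge axis along the vial's y axis, 29 mm to the +x side of the vial's axis, at rim height
- red_tab (a point): middle of the red cap's thumb tab, a flat tongue 22 wide (along y), 7 thick, sticking 24 mm out beyond the cap's disc (disc diameter 54, 7 thick, lying on the rim when shut). The point is 68 from the hinge axis; the tab reaches 12 further. Frame turns with the cap: x from tab to hinge, y along the hinge, z out of the cap's top
- yellow_vial: yellow flip-cap vial: clear plastic tube with a yellow band, outer diameter 50, wall 4, inner diameter 42, 110 mm high; upright, clamped immovably in the rack. Origin: centre of its underside, which is 12 above the table (the rim is 122 above the table); z up; its cap's hinge is on its +x side, its thumb tab points to its -x side
- yellow_cap (a joint): hinge of the yellow cap, rad: 0 shut flat on the rim, 1.57 upright, 2.3 at its stop, laid back away from the mouth. Shut at the start, to stay so. The hinge is stiff: the cap stays at any angle it is left, and about 2 to 3 N at the tab move it. Hinge axis along the vial's y axis, 29 mm to the +x side of the vial's axis, at rim height
- yellow_tab (a point): middle of the yellow cap's thumb tab, a flat tongue 22 wide (along y), 7 thick, sticking 24 mm out beyond the cap's disc (disc diameter 54, 7 thick, lying on the rim when shut). The point is 68 from the hinge axis; the tab reaches 12 further. Frame turns with the cap: x from tab to hinge, y along the hinge, z out of the cap's top
- blue_rim (a point): centre of the mouth of the blue vial, at rim height; z up
- logger: cordless dip logger, 120 g, in the red vial at the start: white round head (grip here) diameter 28 mm, from 5 to 47 above the origin; black flange diameter 48, 5 thick, that rests on a rim; below it a plug diameter 34, tapering, 16 deep, and a steel rod diameter 14 down to 65 below the origin. Origin: centre of the flange's underside, at rim height when seated; z up. 4 mm sideways play
- amber_bottle: bystander: amber bottle with blue cap, diameter 72, 150 mm high; origin at the centre of its underside
- beaker: bystander: clear beaker, diameter 68, 85 mm high; origin at the centre of its underside
- jar: bystander: low amber jar with black lid, diameter 68, 75 mm high; origin at the centre of its underside
There are look-alikes about, which are no part of the job. What is shaped like the logger but green, pink or purple is not meant.

How it is judged (in metres and radians):
On the way, in this order (a step that is already met when the one before it is completed fails the run):
1. the blue cap is open past upright (over 1.65 rad) (value of joint blue_cap above 1.65 rad), for 0.2 s.
2. the logger is seated in the blue vial, flange flat on the rim, and let go (horizontal distance between logger and blue_rim below 0.007 m and z of logger in the frame of blue_rim between -0.004 and 0.004 m and angle between logger's own z axis and vertical below 0.08 rad and linear speed of logger below 0.02 m/s and contact force between logger and the fingers below 0.1 N), for 0.2 s.
3. the red cap is pressed shut (under 0.06 rad) (value of joint red_cap below 0.06 rad), for 0.2 s.
At the end, for the whole second after the job is handed in: The logger stands at rest in the blue vial, its flange on the rim (height within 4 mm, centre within 7 mm, tilt under 0.08 rad); the blue cap is open past 1.65 rad, the red cap is shut to within 0.06 rad and the yellow cap is shut to within 0.06 rad (horizontal distance between logger and blue_rim below 0.007 m and z of logger in the frame of blue_rim between -0.004 and 0.004 m and angle between logger's own z axis and vertical below 0.08 rad and linear speed of logger below 0.02 m/s and value of joint blue_cap above 1.65 rad and value of joint each of red_cap, yellow_cap below 0.06 rad); the robot touches nothing.
It fails at once if the yellow cap is lifted (over 0.15 rad) (value of joint yellow_cap above 0.15 rad).
It fails at once if the logger is dropped into the blue vial (faster than 0.5 m/s inside its mouth) (horizontal distance between logger and blue_rim below 0.015 m and z of logger in the frame of blue_rim below 0.05 m and linear speed of logger above 0.5 m/s).
It fails at once if the bottle, beaker or jar is moved more than 30 mm or knocked over (distance of any of amber_bottle, beaker, jar from where it was at the start of the episode above 0.03 m or angle between any of amber_bottle, beaker, jar's own z axis and vertical above 0.5 rad).
It also fails if it takes over 69 s, if anything falls off the work surface, if the arm or the gripper's body presses on something with over 40 N, if the wrist force passes 120 N, or if a joint passes its speed limit or range.

### The arm

A 6-joint arm with a two-finger parallel gripper is mounted at the origin on the work surface. World frame = base frame: x ahead of the robot, y to its left, z up, the work surface at z = 0. Lengths are in m, angles in degrees, forces in N, time in s.
With the tool pointing down it reaches from about 0.3 to 0.75 m from the base axis. Payload 8.5 kg.
Tool frame: the origin (TCP) lies midway between the tips of the shut fingers; the grasp point (between the pads) lies grasp_offset behind it (grasp_offset is the distance from the TCP to the grasp point, in m); z points along the fingers, y is the line along which they close (so a half turn about z gives the same grasp; the last joint's range is limited). The gripper opens to 85 mm and grips with 20 to 120 N. Pads are 22 mm wide; open, the fingers measure 114 mm over their backs; the gripper's body (76 mm by 85 mm) begins 54 mm behind the grasp point. The pads swing forward as they close: fully open they stand 13 mm farther back than shut.
Start: joints at [63.638, 21.807, 74.336, -0, 83.858, -12.336], TCP at [0.133, 0.534, 0.231] pointing down, gripper open.
Joint ranges: [-178.18, 178.18], [-50.72, 133.34], [12.68, 142.11], [-81.47, 261.47], [9.98, 163.14], [-165.26, 165.26]. Speed limits (degrees/s): [136.94, 136.94, 180, 180, 180, 180].

### API

Orientations are given as a 3x3 rotation matrix whose columns are the frame's x, y, z axes.
In Python, from rig import observe, get_image, camera_params, close_job, grasp_offset gives the robot as it stands.
- The arm moves only by the shell command python3 -m handwheel 'ROWS' [OPENING] [FORCE]. ROWS is JSON, a list of rows, each a list of 2 entries, a list of its own where there are three numbers: the shift along the tool's x, y, z as a fraction of full scale, then the turn, a rotation vector about the tool's x, y, z as a fraction of full scale. In form: [[[dx, dy, dz], [ax, ay, az]], ...]. A call has 1 to 10 rows; each row is the pose to reach, as a shift and turn from the pose commanded when the call began, along the tool's axes at that moment, turning the shorter way round; what a row does not reach only later rows make up. Full scale, the value 1, is 0.5 m for a shift and pi rad for a turn. A row lasts 1/10 s, in which the tool goes at most 50 mm and 8.59 degrees, less where a joint would pass 70% of its speed; a pose out of reach is approached as far as the arm can. A call with a number of a shift or a turn outside -1 to 1 is refused whole. A call with a gripper value outside its range is refused whole. OPENING is the opening, from 0 (shut) to 1 (fully open), set as the call begins (- or left out, the last holds). The fingers move at their own pace and stop on an object; FORCE is the grip in N (left out, the last holds). Time passes only in rows, so rows that repeat a pose let the fingers close. It gives the time, the measured TCP pose, the force, the opening and the grip force at its end, in the units of the state.
- observe(): the state, without advancing time (a new reading comes with each control period).
- get_image(name): name is "scene" or "top" or "wrist"; returns (picture, depth): 480x640x3 uint8, red, green, blue; 480x640 float32, m along the optical axis (not along the pixel's ray), 0 where there is no reading.
- camera_params(name): a dict with "K" (3x3 intrinsics, pixels), "R" (3x3) and "t" (3): a world point X has camera coordinates R X + t. Camera axes: x right, y down, z forward; pixel columns grow to the right and rows downward; lengths in m; the calibration is good to about 2 mm. A picture is of the moment at which its call begins: read the wrist's pose just before it. camera_params takes no time and is no camera call; for the wrist camera it gives the pose at the moment of the call.
- close_job(): hands the job in; it is judged then, once.
The state is a dict: "time_s": time; "q": joint angles; "qvel": joint speeds; "joint_efforts": joint torques, N m; "position": TCP position; "tool_rot": TCP orientation; "ft_force": force on the tool from outside, world axes, zero at the start; "wrist_torque": the same for the moment, N m; "grip_width": finger opening in m; "gripper_force": force on a finger pad.
Only numpy, scipy, OpenCV 4.12 (cv2) and the standard library are available. Lean on these libraries where they do the work, as an engineer would, in place of code of your own. Each camera call takes 0.05 s, during which the arm holds its last target. There are 200 camera calls.

## Working session

There is one attempt and no reset: what is moved stays moved. The work goes in short steps, Python scripts to look and compute and a shell command to move; the robot and the scene stay as the last step left them, time stands still between calls to the robot, and variables do not carry over. Pictures are saved under pics/ and viewed, at most 10 in all, crops included, and the job is handed in when it is done.

```bash
ls; mkdir -p pics
python3 - <<'E'
from rig import *
import cv2,numpy as np
for n in("scene","top"):
    p,d=get_image(n); cv2.imwrite(f"pics/{n}0.png",p[:,:,::-1]); np.savez(f"{n}0.npz",p=p,d=d,**camera_params(n))
    c=camera_params(n); print(n,np.round(c["K"],1).tolist(),np.round(c["R"],3).tolist(),np.round(c["t"],3))
print(grasp_offset,observe())
E
```

```text
pics
scene [[515.6, 0.0, 326.1], [0.0, 515.6, 240.0], [0.0, 0.0, 1.0]] [[-0.835, 0.549, -0.018], [0.353, 0.511, -0.784], [-0.421, -0.661, -0.621]] [ 0.491 -0.111  1.553]
top [[533.9, 0.0, 314.3], [0.0, 533.9, 235.5], [0.0, 0.0, 1.0]] [[-0.017, -1.0, 0.012], [-0.983, 0.014, -0.182], [0.182, -0.015, -0.983]] [-0.004  0.561  1.251]
0.0187 {'time_s': 0.1, 'q': array([ 6.36390949e+01,  2.18392873e+01,  7.43785235e+01,  1.64913403e-03,
        8.38563200e+01, -1.23356153e+01]), 'qvel': array([-0.03138102, -0.09845763, -0.05815728, -0.0058351 , -0.04580481,
       -0.06637323]), 'joint_efforts': array([ 4.00437828e-03, -4.49221301e+01, -2.31654453e+01, -1.34601319e-04,
        3.77516815e-03, -4.30887326e-05]), 'position': array([0.13317512, 0.53338181, 0.2307644 ]), 'tool_rot': array([[-9.70188008e-01,  2.42352780e-01, -6.00131191e-04],
       [ 2.42353331e-01,  9.70187378e-01, -1.14658018e-03],
       [ 3.04362812e-04, -1.25784214e-03, -9.99999163e-01]]), 'ft_force': array([-1.00263575, -0.27100381,  0.51886285]), 'wrist_torque': array([-0.0239151 , -0.02574246, -0.02386078]), 'gripper_force': 0.0, 'grip_width': 0.08526193920940991}
```

View pics/scene0.png

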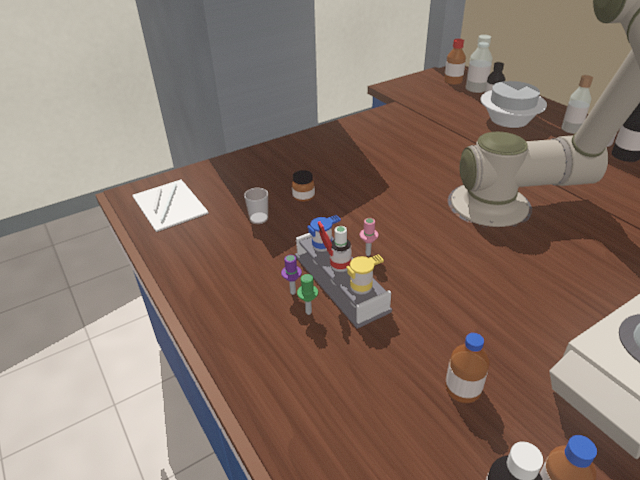

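View pics/top0.png

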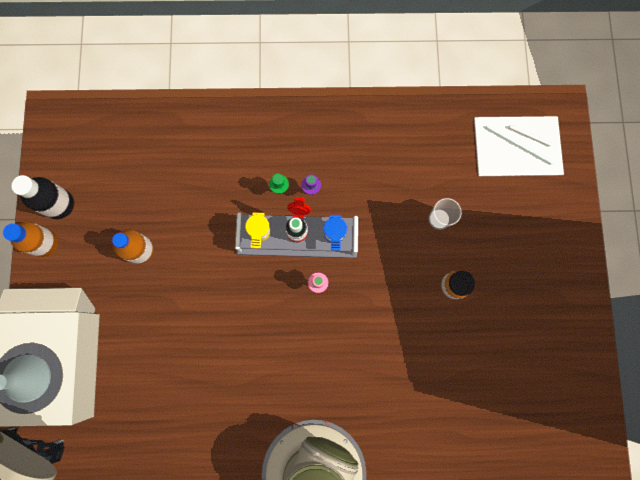

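The top view shows the row on the rack: yellow (257,228), red with its open cap (299,208) and blue (335,230). Logger candidates are white head with black flange (296,226), pink (318,282), green (279,183) and purple (311,184). White in the red vial fits the description, so I'll check it in a close crop.

```bash
cat > h.py <<'E'
import numpy as np,cv2
def load(f): return dict(np.load(f))
def cloud(s):
    d=s['d'];v,u=np.mgrid[:480,:640]
    P=np.stack([(u-s['K'][0,2])*d/s['K'][0,0],(v-s['K'][1,2])*d/s['K'][1,1],d],-1)
    return (P-s['t'])@s['R']
def pix2w(s,u,v,z):
    r=s['R'].T@np.array([(u-s['K'][0,2])/s['K'][0,0],(v-s['K'][1,2])/s['K'][1,1],1.]);c=-s['R'].T@s['t']
    return c+r*(z-c[2])/r[2]
def w2pix(s,X):
    c=s['R']@np.array(X)+s['t'];c=s['K']@c;return c[:2]/c[2]
def crop(s,u0,v0,u1,v1,k,name):
    cv2.imwrite(name,cv2.resize(s['p'][v0:v1,u0:u1,::-1],None,fx=k,fy=k,interpolation=cv2.INTER_CUBIC))
E
python3 - <<'E'
from h import *
s=load('top0.npz');P=cloud(s);crop(s,230,170,370,270,5.7,'pics/c1.png')
hsv=cv2.cvtColor(s['p'],cv2.COLOR_RGB2HSV)
for n,(a,b) in dict(blue=(100,125),yellow=(24,34),red=(0,4)).items():
    m=(hsv[...,0]>=a)&(hsv[...,0]<=b)&(hsv[...,1]>170)&(hsv[...,2]>70)
    m[:175]=0;m[262:]=0;m[:,:235]=0;m[:,365:]=0
    Q=P[m];print(n,len(Q))
    T=Q[(Q[:,2]>.117)&(Q[:,2]<.14)] if n!='red' else Q
    print(T.mean(0),T.min(0),T.max(0))
    if n!='red':
        # outline
        xs=np.arange(T[:,0].min(),T[:,0].max(),.004)
        for x in xs:
            r=T[(T[:,0]>=x)&(T[:,0]<x+.004)]
            if len(r):print(round(x,3),len(r),r[:,1].min().round(4),r[:,1].max().round(4),r[:,2].mean().round(4))
    else: print(np.round(Q[::6],3).tolist())
for u,v in[(296,223),(296,226)]:print(P[v,u])
for n,(u,v) in dict(pink=(318,282),green=(279,181),purple=(311,182),beaker=(445,208),jar=(461,284)).items(): print(n,P[v,u])
E
```

```text
blue 517
[ 0.55843285 -0.05959059  0.12843587] [ 0.51348182 -0.08514974  0.11712041] [ 0.59630192 -0.03421714  0.13521013]
0.513 17 -0.0678 -0.0492 0.1292
0.517 13 -0.068 -0.0493 0.1298
0.521 15 -0.0679 -0.0497 0.1293
0.525 14 -0.0679 -0.0497 0.1292
0.529 12 -0.0681 -0.0499 0.1281
0.533 16 -0.0686 -0.0498 0.1295
0.537 13 -0.0706 -0.0502 0.129
0.541 27 -0.0778 -0.0431 0.1285
0.545 33 -0.0778 -0.0387 0.1284
0.549 34 -0.0824 -0.0364 0.1283
0.553 35 -0.0846 -0.0343 0.1286
0.557 42 -0.0851 -0.0342 0.1287
0.561 39 -0.0851 -0.0343 0.1289
0.565 33 -0.085 -0.0344 0.1287
0.569 38 -0.0829 -0.0368 0.1282
0.573 37 -0.083 -0.037 0.1284
0.577 29 -0.0784 -0.0418 0.1288
0.581 22 -0.0765 -0.0464 0.1275
0.585 17 -0.0718 -0.0487 0.1276
0.589 17 -0.0721 -0.0489 0.1262
0.593 9 -0.0721 -0.0494 0.1241
yellow 552
[0.565372   0.11999002 0.12821334] [0.52105364 0.09394046 0.11936678] [0.60256443 0.14495179 0.13570921]
0.521 20 0.1125 0.1336 0.128
0.525 17 0.1126 0.133 0.1282
0.529 16 0.1122 0.1335 0.1282
0.533 14 0.1125 0.1333 0.1283
0.537 16 0.1125 0.1309 0.1283
0.541 18 0.1126 0.1313 0.1274
0.545 19 0.1054 0
[... 1308 characters left out ...]
], [0.598, 0.009, 0.164], [0.602, 0.043, 0.137], [0.599, 0.029, 0.152], [0.598, 0.015, 0.153], [0.599, 0.002, 0.151], [0.598, 0.031, 0.146], [0.597, 0.018, 0.15], [0.598, 0.002, 0.142], [0.597, 0.027, 0.141], [0.595, 0.013, 0.148], [0.598, 0.037, 0.127], [0.595, 0.023, 0.139], [0.593, 0.009, 0.145], [0.597, 0.027, 0.121], [0.595, 0.013, 0.125], [0.593, 0.025, 0.124], [0.591, 0.023, 0.122], [0.544, 0.039, 0.07]]
[0.56662422 0.02897457 0.17316655]
[0.56078376 0.02913526 0.16854712]
pink [ 0.44103786 -0.01870919  0.11077188]
green [0.68159038 0.06928705 0.11185498]
purple [ 0.67747423 -0.00637986  0.11412436]
beaker [ 0.63192769 -0.34518392  0.02096664]
jar [ 0.43452129 -0.35745473  0.07426662]
```

View pics/c1.png

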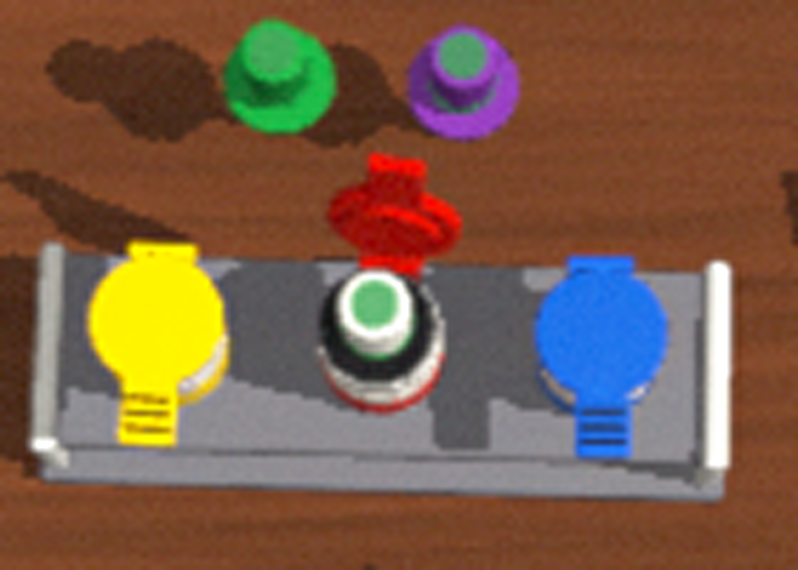

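The close crop confirms the logger: a white head on a black flange in the red vial at crop (376,305). Blue's tab is at crop (603,430), and the red cap is laid back at crop (395,215). Next I'll stage a tilted tool in front of the blue tab.

```bash
cat > rel.py <<'E'
import numpy as np,sys
from rig import observe
from scipy.spatial.transform import Rotation as R
def tool(pitch,yaw=0):  # pitch: deg from down toward +x ; yaw about world z
    a=np.radians(pitch);z=np.array([np.sin(a),0,-np.cos(a)]);y=np.array([0,1.,0])
    M=np.stack([np.cross(y,z),y,z],1); return R.from_euler('z',yaw,degrees=True).as_matrix()@M
def rel(*targets):
    o=observe();R0=o['tool_rot']
    for p,M in targets:
        s=R0.T@(np.array(p)-o['position'])/.5; t=R.from_matrix(R0.T@M).as_rotvec()/np.pi
        print('[[%.4f,%.4f,%.4f],[%.4f,%.4f,%.4f]]'%(*s,*t))
def st():
    o=observe();print(round(o['time_s'],2),o['position'].round(4),np.round(o['tool_rot'],3).tolist(),o['ft_force'].round(1),round(o['grip_width'],4),o['gripper_force'])
E
python3 -c "
from rel import *
rel(([.133,.534,.30],tool(0)),([.38,.2,.30],tool(0)),([.44,-.06,.26],tool(45)))"
```

```text
[[0.0007,0.0009,-0.1385],[-0.0004,-0.0001,-0.0779]]
[[-0.6405,-0.5274,-0.1380],[-0.0004,-0.0001,-0.0779]]
[[-0.8830,-1.0027,-0.0575],[-0.0310,-0.2489,-0.0737]]
```

```bash
python3 -m handwheel '[[[0,0,-0.14],[0,0,-0.078]],[[0,0,-0.14],[0,0,-0.078]],[[-0.16,-0.13,-0.14],[0,0,-0.078]],[[-0.32,-0.26,-0.14],[0,0,-0.078]],[[-0.48,-0.39,-0.14],[0,0,-0.078]],[[-0.64,-0.53,-0.14],[0,0,-0.078]],[[-0.64,-0.53,-0.14],[0,0,-0.078]],[[-0.64,-0.53,-0.14],[0,0,-0.078]],[[-0.64,-0.53,-0.14],[0,0,-0.078]],[[-0.64,-0.53,-0.14],[0,0,-0.078]]]' 0; python3 -c "
from rel import *
st();rel(([.44,-.059,.26],tool(45)),([.47,-.059,.11],tool(45)))"
```

```text
time_s: 1.1
position: [0.371, 0.2096, 0.3013]
tool_rot: [[-1.0, -0.0, -0.0], [-0.0, 1.0, 0.0], [0.0, 0.0, -1.0]]
ft_force: [0.6, 0.7, 0.2]
grip_width: 0.0003
gripper_force: 0.0
1.1 [0.371  0.2096 0.3013] [[-1.0, -0.0, -0.0], [-0.0, 1.0, 0.0], [0.0, 0.0, -1.0]] [0.6 0.7 0.2] 0.0003 0.0
[[-0.1378,-0.5372,0.0825],[0.0000,-0.2501,0.0001]]
[[-0.1979,-0.5372,0.3824],[0.0000,-0.2501,0.0001]]
```

```bash
python3 -m handwheel '[[[-0.14,-0.536,0.083],[0,-0.25,0]],[[-0.14,-0.536,0.083],[0,-0.25,0]],[[-0.14,-0.536,0.083],[0,-0.25,0]],[[-0.14,-0.536,0.083],[0,-0.25,0]],[[-0.14,-0.536,0.083],[0,-0.25,0]],[[-0.14,-0.536,0.083],[0,-0.25,0]],[[-0.14,-0.536,0.083],[0,-0.25,0]],[[-0.14,-0.536,0.083],[0,-0.25,0]],[[-0.14,-0.536,0.083],[0,-0.25,0]],[[-0.14,-0.536,0.083],[0,-0.25,0]]]' 0; python3 -c "
from rel import *
import cv2
from rig import *
c=camera_params('wrist');p,d=get_image('wrist');cv2.imwrite('pics/w1.png',p[:,:,::-1]);np.savez('w1.npz',p=p,d=d,**c)
st();rel(([.44,-.059,.26],tool(45)),([.465,-.059,.107],tool(45)),([.522,-.059,.107],tool(45)))"
```

```text
time_s: 2.1
position: [0.4403, -0.0562, 0.2597]
tool_rot: [[-0.708, -0.0, 0.706], [0.0, 1.0, 0.001], [-0.706, 0.001, -0.708]]
ft_force: [0.1, 1.4, 0.4]
grip_width: -0.0001
gripper_force: 0.0
2.15 [ 0.4404 -0.0558  0.2599] [[-0.708, -0.001, 0.707], [-0.001, 1.0, 0.001], [-0.707, 0.0, -0.708]] [-0.4  1.5 -0.7] 0.0002 0.0
[[0.0004,-0.0064,-0.0007],[0.0003,-0.0002,0.0002]]
[[0.1812,-0.0066,0.2511],[0.0003,-0.0002,0.0002]]
[[0.1006,-0.0067,0.3317],[0.0003,-0.0002,0.0002]]
```

View pics/w1.png

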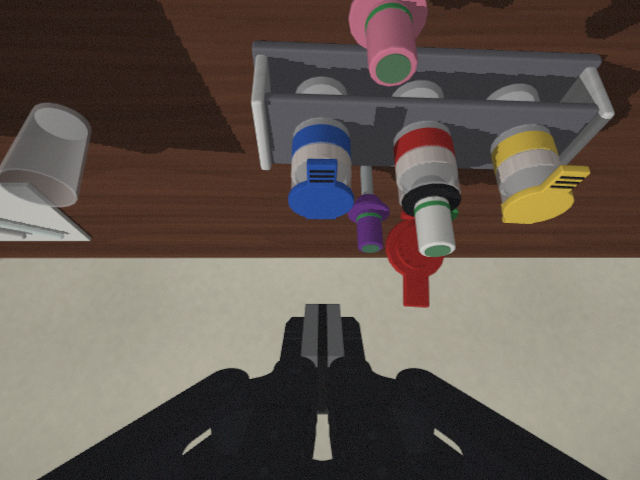

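The wrist view is upside down. The blue tab at (321,172) lines up with the fingers at (322,330). The red cap stands open at (415,260), and the pink decoy at (390,45) is close to the approach path.

Run:
```python
from h import *
s=load('w1.npz');c=-s['R'].T@s['t'];print('cam',c)
P=cloud(s)
for n,(u,v) in dict(bluetab=(321,178),bluedisc=(321,202),pinktop=(393,68),pinkfl=(365,20),fingerL=(310,330),red_tabend=(416,295),redhinge=(408,215),logtop=(437,250)).items(): print(n,P[v,u].round(4))
p=P[5:85,345:430].reshape(-1,3);p=p[(p[:,2]>.05)&(p[:,2]<.2)];print(p.min(0),p.max(0))
hsv=cv2.cvtColor(s['p'],cv2.COLOR_RGB2HSV)
m=(hsv[...,0]>=100)&(hsv[...,0]<=125)&(hsv[...,1]>150);Q=P[m];T=Q[(Q[:,2]>.118)&(Q[:,2]<.14)]
for x in np.arange(.505,.6,.005):
    r=T[(T[:,0]>=x)&(T[:,0]<x+.005)]
    if len(r):print(round(x,3),len(r),r[:,1].min().round(4),r[:,1].max().round(4),r[:,2].mean().round(4))
```

```text
cam [ 0.28007502 -0.05725731  0.30208369]
bluetab [ 0.5269 -0.0581  0.1295]
bluedisc [ 0.5594 -0.0582  0.1301]
pinktop [ 0.4422 -0.0173  0.114 ]
pinkfl [ 0.4441 -0.0309  0.07  ]
fingerL [ 0.4171 -0.0614  0.2687]
red_tabend [0.6077 0.0221 0.1924]
redhinge [0.5912 0.0186 0.124 ]
logtop [0.5632 0.0312 0.1711]
[ 0.42828871 -0.04083046  0.06716074] [0.46321452 0.0066844  0.11584854]
0.505 9 -0.063 -0.0511 0.128
0.51 294 -0.068 -0.0475 0.1279
0.515 61 -0.0682 -0.0473 0.13
0.52 72 -0.0683 -0.0479 0.13
0.525 77 -0.0678 -0.0478 0.1302
0.53 83 -0.0687 -0.0469 0.13
0.535 177 -0.0735 -0.0421 0.129
0.54 241 -0.0784 -0.0372 0.129
0.545 247 -0.0819 -0.0346 0.1295
0.55 228 -0.0839 -0.0327 0.1298
0.555 225 -0.084 -0.0324 0.1299
0.56 195 -0.0844 -0.033 0.1299
0.565 188 -0.0837 -0.0327 0.1299
0.57 171 -0.0824 -0.0341 0.1299
0.575 143 -0.0787 -0.0363 0.1299
0.58 99 -0.0753 -0.042 0.1299
0.585 28 -0.0715 -0.0487 0.1296
0.59 4 -0.0698 -0.0469 0.1273
```

```bash
python3 -m handwheel '[[[0.09,-0.006,0.13],[0,0,0]],[[0.18,-0.006,0.251],[0,0,0]],[[0.18,-0.006,0.251],[0,0,0]],[[0.18,-0.006,0.251],[0,0,0]],[[0.16,-0.006,0.271],[0,0,0]],[[0.14,-0.006,0.291],[0,0,0]],[[0.12,-0.006,0.311],[0,0,0]],[[0.104,-0.006,0.327],[0,0,0]],[[0.104,-0.006,0.327],[0,0,0]],[[0.104,-0.006,0.327],[0,0,0]]]' 0; python3 -c "
from rel import *
import cv2
from rig import *
st()
rel(*[([.592-.065*np.cos(t)-.0078,-.059,.122+.065*np.sin(t)-.0078],tool(45)) for t in np.arange(0,2.2,.12)])"
```

```text
time_s: 3.15
position: [0.5366, -0.0471, 0.1457]
tool_rot: [[-0.748, 0.019, 0.664], [0.011, 1.0, -0.016], [-0.664, -0.004, -0.748]]
ft_force: [0.7, 0.7, -0.4]
grip_width: 0.0002
gripper_force: 0.0
3.15 [ 0.5366 -0.0471  0.1457] [[-0.748, 0.019, 0.664], [0.011, 1.0, -0.016], [-0.664, -0.004, -0.748]] [ 0.7  0.7 -0.4] 0.0002 0.0
[[0.0675,-0.0242,0.0244],[-0.0052,-0.0190,-0.0035]]
[[0.0565,-0.0243,0.0134],[-0.0052,-0.0190,-0.0035]]
[[0.0442,-0.0243,0.0038],[-0.0052,-0.0190,-0.0035]]
[[0.0309,-0.0243,-0.0043],[-0.0052,-0.0190,-0.0035]]
[[0.0167,-0.0242,-0.0108],[-0.0052,-0.0190,-0.0035]]
[[0.0018,-0.0241,-0.0154],[-0.0052,-0.0190,-0.0035]]
[[-0.0135,-0.0240,-0.0183],[-0.0052,-0.0190,-0.0035]]
[[-0.0290,-0.0238,-0.0193],[-0.0052,-0.0190,-0.0035]]
[[-0.0446,-0.0236,-0.0185],[-0.0052,-0.0190,-0.0035]]
[[-0.0600,-0.0234,-0.0158],[-0.0052,-0.0190,-0.0035]]
[[-0.0749,-0.0232,-0.0112],[-0.0052,-0.0190,-0.0035]]
[[-0.0891,-0.0229,-0.0049],[-0.0052,-0.0190,-0.0035]]
[[-0.1026,-0.0226,0.0030],[-0.0052,-0.0190,-0.0035]]
[[-0.1149,-0.0223,0.0125],[-0.0052,-0.0190,-0.0035]]
[[-0.1261,-0.0220,0.0234],[-0.0052,-0.0190,-0.0035]]
[[-0.1358,-0.0217,0.0356],[-0.0052,-0.0190,-0.0035]]
[[-0.1440,-0.0214,0.0488],[-0.0052,-0.0190,-0.0035]]
[[-0.1506,-0.0211,0.0629],[-0.0052,-0.0190,-0.0035]]
[[-0.1554,-0.0208,0.0778],[-0.0052,-0.0190,-0.0035]]
```

```bash
python3 -c "
from rig import *
o=observe();print(o['q'].round(1),o['qvel'].round(1))"; python3 -m handwheel '[[[0,0,-0.1],[0,0,0]],[[0,0,-0.2],[0,0,0]],[[0,0,-0.2],[0,0,0]],[[0,0,-0.2],[0,0,0]],[[0,0,-0.2],[0,0,0]]]' 0; python3 -c "
from rig import *
o=observe();print(o['q'].round(1))
from rel import *
st()"
```

```text
[ -25.3   16.3  114.5   57.8   18.5 -165.2] [-0.4 -0.6  0.6  0.1 -0.  -0. ]
time_s: 3.65
position: [0.4706, -0.0458, 0.2195]
tool_rot: [[-0.748, 0.02, 0.663], [0.012, 1.0, -0.016], [-0.663, -0.004, -0.749]]
ft_force: [0.1, 0.7, -0.7]
grip_width: 0.0002
gripper_force: 0.0
[ -30.7    1.8  116.    39.6   30.6 -148.6]
3.65 [ 0.4706 -0.0458  0.2195] [[-0.748, 0.02, 0.663], [0.012, 1.0, -0.016], [-0.663, -0.004, -0.749]] [ 0.1  0.7 -0.7] 0.0002 0.0
```

```bash
cat >> rel.py <<'E'
def side(t):  # tilt t deg: z=(0,sin,-cos)
    a=np.radians(t);z=np.array([0,np.sin(a),-np.cos(a)]);x=np.array([-1.,0,0]);return np.stack([x,np.cross(z,x),z],1)
E
python3 - <<'E'
from h import *; from rel import *
P=cloud(load('w1.npz'))
for u,v in[(263,70),(263,130),(266,160)]:print(P[v,u].round(3))
M=side(50);T=np.array([.514,-.058,.099])
rel((T-.18*M[:,2]-[.03,0,0],M))
E
```

```text
[ 0.515 -0.106  0.032]
[ 0.547 -0.107  0.067]
[ 0.587 -0.11   0.067]
[[-0.0174,-0.2996,0.0299],[-0.2687,0.2183,0.0954]]
```

```bash
python3 -m handwheel '[[[-0.017,-0.3,0.03],[-0.269,0.218,0.095]],[[-0.017,-0.3,0.03],[-0.269,0.218,0.095]],[[-0.017,-0.3,0.03],[-0.269,0.218,0.095]],[[-0.017,-0.3,0.03],[-0.269,0.218,0.095]],[[-0.017,-0.3,0.03],[-0.269,0.218,0.095]],[[-0.017,-0.3,0.03],[-0.269,0.218,0.095]],[[-0.017,-0.3,0.03],[-0.269,0.218,0.095]],[[-0.017,-0.3,0.03],[-0.269,0.218,0.095]],[[-0.017,-0.3,0.03],[-0.269,0.218,0.095]],[[-0.017,-0.3,0.03],[-0.269,0.218,0.095]]]' 0
python3 - <<'E'
from rel import *
print(observe()['q'].round(1))
M=side(50);T=np.array([.514,-.058,.099])
rel((T-.06*M[:,2],M),(T,M))
E
```

```text
time_s: 4.65
position: [0.4843, -0.196, 0.2136]
tool_rot: [[-1.0, -0.002, 0.001], [-0.001, 0.642, 0.766], [-0.002, 0.766, -0.642]]
ft_force: [-0.1, 0.6, -0.7]
grip_width: 0.0001
gripper_force: 0.0
[ -50.    34.4   71.4   32.4  112.9 -137.9]
[[-0.0591,0.0016,0.2388],[0.0002,0.0003,0.0007]]
[[-0.0590,0.0015,0.3588],[0.0002,0.0003,0.0007]]
```

```bash
python3 -m handwheel '[[[-0.03,0.001,0.12],[0,0,0]],[[-0.059,0.001,0.2],[0,0,0]],[[-0.059,0.001,0.24],[0,0,0]],[[-0.059,0.001,0.27],[0,0,0]],[[-0.059,0.001,0.3],[0,0,0]],[[-0.059,0.001,0.33],[0,0,0]],[[-0.059,0.001,0.359],[0,0,0]],[[-0.059,0.001,0.359],[0,0,0]],[[-0.059,0.001,0.359],[0,0,0]]]' 0
python3 - <<'E'
from rel import *
print(observe()['q'].round(1))
M=side(50)
rel(*[([.581-.066*np.cos(t),-.058,.1037+.066*np.sin(t)],M) for t in np.linspace(0,2.15,17)])
E
```

```text
time_s: 5.55
position: [0.5133, -0.0582, 0.1009]
tool_rot: [[-1.0, -0.003, 0.001], [-0.001, 0.644, 0.765], [-0.003, 0.765, -0.644]]
ft_force: [0.7, 0.6, -1.1]
grip_width: 0.0002
gripper_force: 0.7
[ -38.3   38.2   86.7   37.    91.1 -140.1]
[[-0.0033,0.0045,-0.0033],[-0.0004,0.0005,0.0010]]
[[-0.0046,0.0181,-0.0147],[-0.0004,0.0005,0.0010]]
[[-0.0082,0.0313,-0.0258],[-0.0004,0.0005,0.0010]]
[[-0.0141,0.0441,-0.0366],[-0.0004,0.0005,0.0010]]
[[-0.0222,0.0562,-0.0468],[-0.0004,0.0005,0.0010]]
[[-0.0323,0.0673,-0.0561],[-0.0004,0.0005,0.0010]]
[[-0.0443,0.0773,-0.0646],[-0.0004,0.0005,0.0010]]
[[-0.0579,0.0860,-0.0719],[-0.0004,0.0005,0.0010]]
[[-0.0729,0.0932,-0.0779],[-0.0004,0.0005,0.0010]]
[[-0.0891,0.0987,-0.0827],[-0.0004,0.0005,0.0010]]
[[-0.1061,0.1026,-0.0859],[-0.0004,0.0005,0.0010]]
[[-0.1236,0.1047,-0.0877],[-0.0004,0.0005,0.0010]]
[[-0.1413,0.1050,-0.0880],[-0.0004,0.0005,0.0010]]
[[-0.1589,0.1035,-0.0867],[-0.0004,0.0005,0.0010]]
[[-0.1761,0.1002,-0.0840],[-0.0004,0.0005,0.0010]]
[[-0.1925,0.0951,-0.0797],[-0.0004,0.0005,0.0010]]
[[-0.2080,0.0884,-0.0741],[-0.0004,0.0005,0.0010]]
```

```bash
python3 -m handwheel '[[[-0.0033,0.005,-0.003],[0,0,0]],[[-0.005,0.018,-0.015],[0,0,0]],[[-0.008,0.031,-0.026],[0,0,0]],[[-0.014,0.044,-0.037],[0,0,0]],[[-0.022,0.056,-0.047],[0,0,0]],[[-0.032,0.067,-0.056],[0,0,0]],[[-0.044,0.077,-0.065],[0,0,0]],[[-0.058,0.086,-0.072],[0,0,0]],[[-0.073,0.093,-0.078],[0,0,0]],[[-0.073,0.093,-0.078],[0,0,0]]]' 0
python3 - <<'E'
from rel import *
import cv2
from rig import *
p,d=get_image('scene');cv2.imwrite('pics/s2.png',cv2.resize(p[180:330,240:440,::-1],None,fx=4,fy=4,interpolation=cv2.INTER_CUBIC))
M=side(50)
rel(*[([.581-.066*np.cos(t),-.058,.1037+.066*np.sin(t)],M) for t in np.linspace(1.1,2.2,9)])
E
```

```text
time_s: 6.55
position: [0.5507, -0.0581, 0.1617]
tool_rot: [[-1.0, -0.004, 0.001], [-0.002, 0.643, 0.766], [-0.003, 0.766, -0.643]]
ft_force: [-0.1, -0.2, 0.7]
grip_width: 0.0002
gripper_force: 0.0
[[-0.0017,0.0017,-0.0016],[0.0002,0.0002,0.0010]]
[[-0.0184,0.0071,-0.0062],[0.0002,0.0002,0.0010]]
[[-0.0359,0.0107,-0.0092],[0.0002,0.0002,0.0010]]
[[-0.0539,0.0124,-0.0107],[0.0002,0.0002,0.0010]]
[[-0.0720,0.0122,-0.0106],[0.0002,0.0002,0.0010]]
[[-0.0900,0.0101,-0.0088],[0.0002,0.0002,0.0010]]
[[-0.1074,0.0061,-0.0056],[0.0002,0.0002,0.0010]]
[[-0.1239,0.0003,-0.0008],[0.0002,0.0002,0.0010]]
[[-0.1392,-0.0071,0.0054],[0.0002,0.0002,0.0010]]
```

View pics/s2.png

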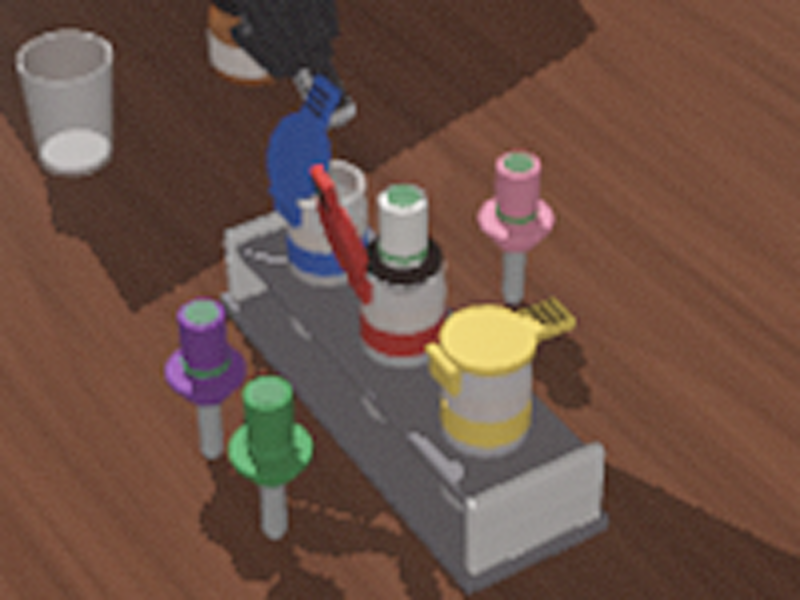

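The blue cap (crop 300,150) is up at about 60–70° with the finger behind its tab (330,100). I'll carry on over the top.

```bash
python3 -m handwheel '[[[-0.018,0.007,-0.006],[0,0,0]],[[-0.036,0.011,-0.009],[0,0,0]],[[-0.054,0.012,-0.011],[0,0,0]],[[-0.072,0.012,-0.011],[0,0,0]],[[-0.09,0.01,-0.009],[0,0,0]],[[-0.107,0.006,-0.006],[0,0,0]],[[-0.124,0,-0.001],[0,0,0]],[[-0.139,-0.007,0.005],[0,0,0]],[[-0.139,-0.007,0.005],[0,0,0]],[[-0.139,-0.007,0.005],[0,0,0]]]' 0
python3 -m handwheel '[[[0.04,0,-0.03],[0,0,0]],[[0.1,0,-0.1],[0,0,0]],[[0.1,0,-0.2],[0,0,0]],[[0.1,0,-0.3],[0,0,0]],[[0.1,0,-0.3],[0,0,0]],[[0.1,0,-0.3],[0,0,0]]]' 0
python3 - <<'E'
from h import *
from rel import *
import cv2
from rig import *
for n in('scene','top'):
    p,d=get_image(n);np.savez(n+'3.npz',p=p,d=d,**camera_params(n))
s=load('scene3.npz');P=cloud(s)
crop(s,270,170,420,290,5,'pics/s3.png')
for f in('top3','scene3'):
    s=load(f+'.npz');P=cloud(s);hsv=cv2.cvtColor(s['p'],cv2.COLOR_RGB2HSV)
    near=(abs(P[...,0]-.61)<.08)&(abs(P[...,1]-.03+.045)<.1)&(P[...,2]>.13)
    for n,(a,b) in dict(blue=(100,125),red=(0,4)).items():
        Q=P[near&(hsv[...,0]>=a)&(hsv[...,0]<=b)&(hsv[...,1]>170)&(hsv[...,2]>60)]
        print(f,n,len(Q))
        for z in np.arange(.13,.21,.01):
            r=Q[(Q[:,2]>=z)&(Q[:,2]<z+.01)]
            if len(r)>2: print(round(z,3),r.mean(0).round(4))
rel(([.50,-.03,.28],tool(0)),([.50,.03,.28],tool(0)))
E
```

```text
time_s: 7.6
position: [0.6154, -0.0582, 0.1592]
tool_rot: [[-1.0, -0.001, -0.01], [-0.008, 0.639, 0.769], [0.006, 0.769, -0.639]]
ft_force: [-33.4, -6.3, 21.2]
grip_width: -0.0002
gripper_force: 19.2
time_s: 8.2
position: [0.5698, -0.1742, 0.2531]
tool_rot: [[-1.0, -0.002, 0.003], [0.001, 0.643, 0.766], [-0.004, 0.766, -0.643]]
ft_force: [0.5, -1.0, -1.2]
grip_width: 0.0
gripper_force: 0.0
top3 blue 419
0.13 [ 0.602  -0.0593  0.1357]
0.14 [ 0.6097 -0.0599  0.1453]
0.15 [ 0.6202 -0.0609  0.1554]
0.16 [ 0.6295 -0.0607  0.1645]
0.17 [ 0.6414 -0.0608  0.1754]
0.18 [ 0.6448 -0.06    0.1816]
top3 red 279
0.13 [0.5964 0.0243 0.1366]
0.14 [0.5977 0.0222 0.1451]
0.15 [0.6012 0.0236 0.1552]
0.16 [0.6048 0.0219 0.1658]
0.17 [0.6079 0.0213 0.1743]
0.18 [0.6103 0.022  0.1854]
0.19 [0.6145 0.0198 0.196 ]
0.2 [0.6147 0.0219 0.201 ]
scene3 blue 4
scene3 red 67
0.13 [0.6049 0.0283 0.1356]
0.14 [0.607  0.0331 0.1468]
0.15 [0.6089 0.0367 0.1558]
0.16 [0.6106 0.0394 0.1659]
0.17 [0.6121 0.0362 0.1737]
0.18 [0.6153 0.0345 0.1849]
0.19 [0.6178 0.029  0.194 ]
[[0.1385,0.2256,0.1833],[0.2782,0.0001,0.0006]]
[[0.1383,0.3026,0.2753],[0.2782,0.0001,0.0006]]
```

View pics/s3.png

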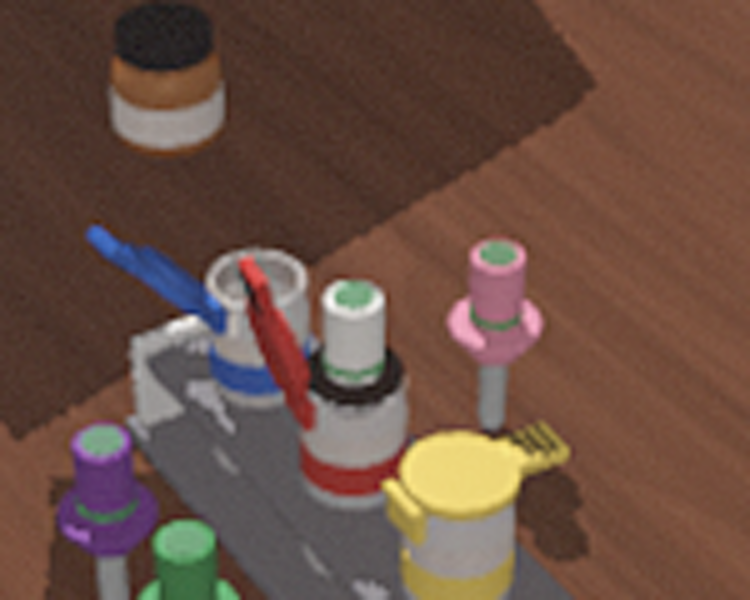

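The blue cap is laid back at its stop (crop 160,275) and the blue mouth is open. The red cap and the yellow vial are unchanged. Next I'll go upright above the pair and measure the logger and the blue rim with the wrist camera.

```bash
python3 -m handwheel '[[[0.14,0.226,0.16],[0.278,0,0]],[[0.14,0.226,0.16],[0.278,0,0]],[[0.14,0.226,0.16],[0.278,0,0]],[[0.14,0.226,0.16],[0.278,0,0]],[[0.14,0.226,0.16],[0.278,0,0]],[[0.14,0.226,0.16],[0.278,0,0]],[[0.14,0.226,0.16],[0.278,0,0]],[[0.14,0.226,0.16],[0.278,0,0]],[[0.14,0.226,0.16],[0.278,0,0]],[[0.14,0.226,0.16],[0.278,0,0]]]' 1
python3 - <<'E'
from h import *
from rel import *
from rig import *
c=camera_params('wrist');p,d=get_image('wrist');cv2.imwrite('pics/w4.png',p[:,:,::-1]);np.savez('w4.npz',p=p,d=d,**c)
st();s=load('w4.npz')
for n,X in dict(logger=[.568,.03,.169],blue=[.563,-.059,.122]).items():print(n,w2pix(s,X))
E
```

```text
time_s: 9.3
position: [0.4991, -0.0403, 0.2877]
tool_rot: [[-1.0, 0.0, 0.001], [0.0, 1.0, 0.001], [-0.001, 0.001, -1.0]]
ft_force: [-0.2, -0.2, 0.3]
grip_width: 0.0851
gripper_force: 0.0
9.35 [ 0.4991 -0.0403  0.2878] [[-1.0, 0.0, 0.001], [0.0, 1.0, 0.0], [-0.001, 0.0, -1.0]] [0.  1.3 0.4] 0.0855 0.0
logger [419.29292399 321.72123591]
blue [301.25305726 287.83059446]
```

View pics/w4.png

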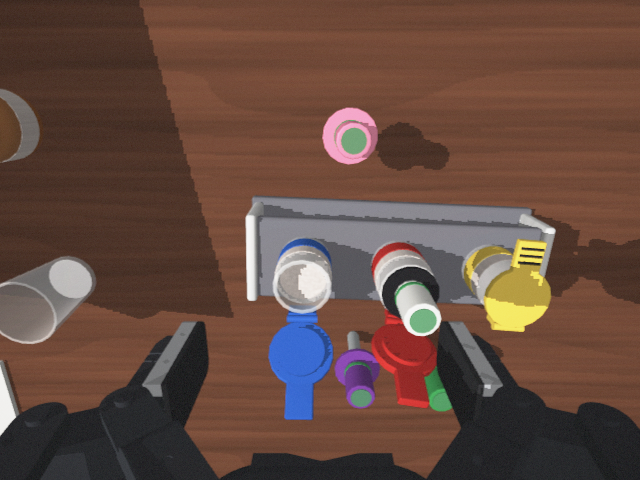

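The wrist view shows the logger's top at (421,320), the open blue mouth at (302,287), the blue cap laid back at (300,355) and the red cap at (405,355).

Run:
```python
from h import *
from rel import *
for f in('w4','top3'):
    s=load(f+'.npz');P=cloud(s);X,Y,Z=P[...,0],P[...,1],P[...,2]
    m=(Z>.164)&(Z<.175)&(abs(X-.568)<.022)&(abs(Y-.03)<.03);Q=P[m]
    (c,r)=cv2.minEnclosingCircle(Q[:,:2].astype('f4')*1000);print(f,'logger top',len(Q),Q.mean(0).round(4),np.round(c,1),round(r,1))
    hsv=cv2.cvtColor(s['p'],cv2.COLOR_RGB2HSV)
    m=(Z>.122)&(Z<.133)&(abs(X-.568)<.03)&(abs(Y-.03)<.03)&(hsv[...,2]<60);Q=P[m];print('flange',len(Q))
    if len(Q)>5:(c,r)=cv2.minEnclosingCircle(Q[:,:2].astype('f4')*1000);print(np.round(c,1),round(r,1),Q[:,2].mean())
    m=(Z>.117)&(Z<.127)&(abs(X-.563)<.0275)&(abs(Y+.059)<.03)&(hsv[...,1]<100);Q=P[m]
    A=np.c_[2*Q[:,:2],np.ones(len(Q))];
    (c,r)=cv2.minEnclosingCircle(Q[:,:2].astype('f4')*1000);print('rim',len(Q),np.round(c,1),round(r,1),Q[:,2].mean(),Q.min(0).round(4),Q.max(0).round(4))
s=load('w4.npz');print(pix2w(s,421,320.5,.169),pix2w(s,302,287,.122))
```

```text
w4 logger top 1073 [0.5644 0.0314 0.1698] [566.   31.9] 14.0
flange 1072
[565.6  32.3] 23.8 0.12755993505113494
rim 998 [564.6 -57.2] 27.9 0.12176539637530404 [ 0.5369 -0.0829  0.117 ] [ 0.5901 -0.0339  0.1249]
top3 logger top 116 [0.567  0.0304 0.1687] [567.7  30.4] 14.0
flange 113
[567.7  31.7] 22.6 0.12675202392161528
rim 70 [563.4 -60.1] 24.8 0.12140631438505416 [ 0.5474 -0.0835  0.117 ] [ 0.5866 -0.0366  0.1268]
[0.56698203 0.03117482 0.169     ] [ 0.5622314  -0.05835868  0.122     ]
```

```bash
python3 -m handwheel '[[[-0.07,0.07,0.02],[0,0,0]],[[-0.135,0.143,0.06],[0,0,0]],[[-0.135,0.143,0.12],[0,0,0]],[[-0.135,0.143,0.17],[0,0,0]],[[-0.135,0.143,0.17],[0,0,0]],[[-0.135,0.143,0.17],[0,0,0]]]' 1
python3 -c "
from rel import *
st();rel(([.5665,.0315,.133],tool(0)))"
```

```text
time_s: 9.95
position: [0.567, 0.0313, 0.204]
tool_rot: [[-1.0, 0.0, 0.002], [0.0, 1.0, -0.0], [-0.002, -0.0, -1.0]]
ft_force: [-0.7, -0.1, 0.5]
grip_width: 0.0853
gripper_force: 0.0
9.95 [0.567  0.0313 0.204 ] [[-1.0, 0.0, 0.002], [0.0, 1.0, -0.0], [-0.002, -0.0, -1.0]] [-0.7 -0.1  0.5] 0.0853 0.0
[[0.0013,0.0005,0.1420],[-0.0001,0.0007,-0.0000]]
```

```bash
python3 -m handwheel '[[[0.001,0,0.035],[0,0,0]],[[0.001,0,0.07],[0,0,0]],[[0.001,0,0.105],[0,0,0]],[[0.001,0,0.142],[0,0,0]],[[0.001,0,0.142],[0,0,0]],[[0.001,0,0.142],[0,0,0]]]' 1
python3 -m handwheel '[[[0,0,0],[0,0,0]],[[0,0,0],[0,0,0]],[[0,0,0],[0,0,0]],[[0,0,0],[0,0,0]],[[0,0,0],[0,0,0]],[[0,0,0],[0,0,0]],[[0,0,0],[0,0,0]],[[0,0,0],[0,0,0]]]' 0 40
```

```text
time_s: 10.55
position: [0.5671, 0.0314, 0.1341]
tool_rot: [[-1.0, -0.0, 0.004], [-0.0, 1.0, -0.001], [-0.004, -0.001, -1.0]]
ft_force: [0.8, 0.5, 0.3]
grip_width: 0.0857
gripper_force: 0.0
time_s: 11.35
position: [0.5665, 0.0318, 0.1329]
tool_rot: [[-1.0, -0.001, 0.003], [-0.001, 1.0, -0.001], [-0.003, -0.001, -1.0]]
ft_force: [-1.2, 0.2, 5.3]
grip_width: 0.0274
gripper_force: 39.2
```

```bash
python3 -m handwheel '[[[0,0,-0.03],[0,0,0]],[[0,0,-0.07],[0,0,0]],[[0,0,-0.11],[0,0,0]],[[0,0,-0.15],[0,0,0]],[[0,0,-0.19],[0,0,0]],[[0,0,-0.19],[0,0,0]],[[0.004,-0.06,-0.19],[0,0,0]],[[0.008,-0.12,-0.19],[0,0,0]],[[0.008,-0.18,-0.19],[0,0,0]],[[0.008,-0.18,-0.19],[0,0,0]]]' 0
python3 - <<'E'
from h import *
from rel import *
from rig import *
s={}
for n in('scene','top'):
    p,d=get_image(n);np.savez(n+'5.npz',p=p,d=d,**camera_params(n))
a=load('scene5.npz');crop(a,270,120,420,240,5,'pics/s5.png')
st()
E
```

```text
time_s: 12.35
position: [0.5618, -0.061, 0.2257]
tool_rot: [[-1.0, 0.003, -0.0], [0.003, 1.0, -0.001], [0.0, -0.001, -1.0]]
ft_force: [-0.7, 0.2, -1.7]
grip_width: 0.0269
gripper_force: 39.7
12.45 [ 0.5619 -0.0583  0.2261] [[-1.0, 0.0, 0.0], [0.0, 1.0, 0.0], [-0.0, 0.0, -1.0]] [ 0.1  0.3 -1.1] 0.0271 39.66681182384491
```

View pics/s5.png

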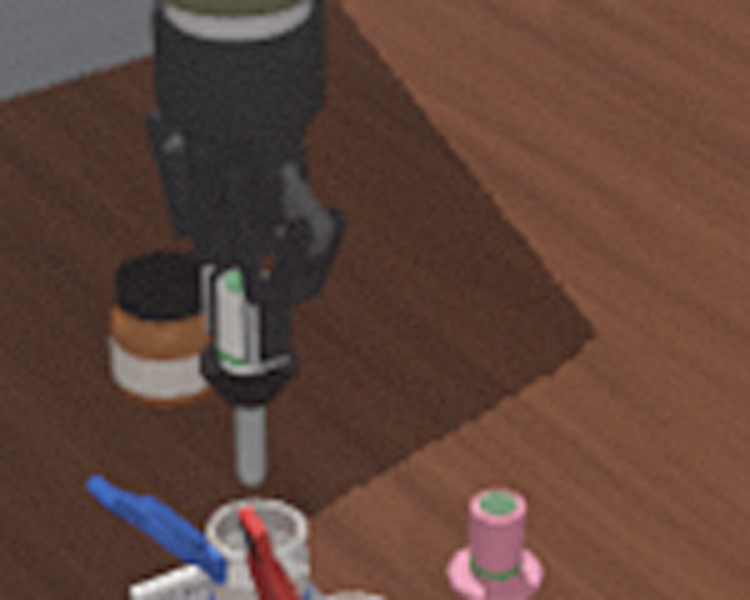

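The logger hangs upright in the fingers (crop 250,330), with its rod tip at (250,480) over the blue mouth (255,530). I'll lower it slowly.

```bash
python3 -m handwheel '[[[-0.001,0,0.02],[0,0,0]],[[-0.001,0,0.04],[0,0,0]],[[-0.001,0,0.06],[0,0,0]],[[-0.001,0,0.08],[0,0,0]],[[-0.001,0,0.1],[0,0,0]],[[-0.001,0,0.12],[0,0,0]],[[-0.001,0,0.14],[0,0,0]],[[-0.001,0,0.155],[0,0,0]],[[-0.001,0,0.165],[0,0,0]],[[-0.001,0,0.165],[0,0,0]]]' 0
python3 -m handwheel '[[[0,0,0.005],[0,0,0]],[[0,0,0.01],[0,0,0]],[[0,0,0.015],[0,0,0]],[[0,0,0.019],[0,0,0]],[[0,0,0.019],[0,0,0]],[[0,0,0.019],[0,0,0]],[[0,0,0.019],[0,0,0]]]' 0
```

```text
time_s: 13.45
position: [0.5627, -0.0581, 0.1443]
tool_rot: [[-1.0, -0.001, 0.001], [-0.001, 1.0, -0.0], [-0.001, -0.0, -1.0]]
ft_force: [0.7, 0.3, -1.2]
grip_width: 0.027
gripper_force: 39.7
time_s: 14.15
position: [0.563, -0.0582, 0.1356]
tool_rot: [[-1.0, -0.001, 0.002], [-0.001, 1.0, -0.001], [-0.002, -0.001, -1.0]]
ft_force: [-0.3, 0.6, -1.7]
grip_width: 0.0269
gripper_force: 39.7
```

```bash
python3 -m handwheel '[[[0,0,0.002],[0,0,0]],[[0,0,0.004],[0,0,0]],[[0,0,0.005],[0,0,0]],[[0,0,0.006],[0,0,0]],[[0,0,0.006],[0,0,0]],[[0,0,0.006],[0,0,0]]]' 0
```

```text
time_s: 14.75
position: [0.5629, -0.0582, 0.1329]
tool_rot: [[-1.0, -0.001, 0.002], [-0.001, 1.0, -0.001], [-0.002, -0.001, -1.0]]
ft_force: [-2.8, 0.2, 5.3]
grip_width: 0.0273
gripper_force: 40.1
```

```bash
python3 -m handwheel '[[[0,0,0],[0,0,0]],[[0,0,0],[0,0,0]],[[0,0,0],[0,0,0]],[[0,0,0],[0,0,0]],[[0,0,0],[0,0,0]],[[0,0,0],[0,0,0]]]' 0.8
python3 -m handwheel '[[[0,0,-0.04],[0,0,0]],[[0,0,-0.1],[0,0,0]],[[0,0,-0.18],[0,0,0]],[[0.1,0.05,-0.26],[0,0,0]],[[0.14,0.09,-0.28],[0,0,0]],[[0.14,0.09,-0.28],[0,0,0]],[[0.14,0.09,-0.28],[0,0,0]]]' 0.8
python3 - <<'E'
from h import *
from rel import *
from rig import *
c=camera_params('wrist');p,d=get_image('wrist');np.savez('w6.npz',p=p,d=d,**c)
s=load('w6.npz');cv2.imwrite('pics/w6.png',p[:,:,::-1]);st()
P=cloud(s);X,Y,Z=P[...,0],P[...,1],P[...,2]
hsv=cv2.cvtColor(p,cv2.COLOR_RGB2HSV)
m=(Z>.164)&(Z<.18)&(abs(X-.563)<.03)&(abs(Y+.058)<.03);Q=P[m]
if len(Q):print('top',Q.mean(0),cv2.minEnclosingCircle(Q[:,:2].astype('f4')*1000))
m=(Z>.12)&(Z<.135)&(abs(X-.563)<.03)&(abs(Y+.058)<.03)&(hsv[...,2]<60);Q=P[m]
if len(Q):print('flange',Q.mean(0),Q[:,2].std(),cv2.minEnclosingCircle(Q[:,:2].astype('f4')*1000))
m=(abs(X-.61)<.04)&(abs(Y-.025)<.05)&(Z>.125)&(Z<.22)&(hsv[...,0]<5)&(hsv[...,1]>170);Q=P[m]
for z in np.arange(.12,.21,.01):
    r=Q[(Q[:,2]>=z)&(Q[:,2]<z+.01)]
    if len(r)>2: print(round(z,3),r.mean(0).round(4),r[:,1].min().round(3),r[:,1].max().round(3))
E
```

```text
time_s: 15.35
position: [0.563, -0.0582, 0.1324]
tool_rot: [[-1.0, -0.001, 0.002], [-0.001, 1.0, -0.001], [-0.002, -0.001, -1.0]]
ft_force: [0.2, -0.0, -0.7]
grip_width: 0.0686
gripper_force: 0.0
time_s: 16.05
position: [0.4924, -0.0129, 0.2729]
tool_rot: [[-1.0, -0.002, 0.004], [-0.002, 1.0, -0.001], [-0.004, -0.001, -1.0]]
ft_force: [0.5, -0.8, 0.2]
grip_width: 0.0682
gripper_force: 0.0
16.1 [ 0.4928 -0.0133  0.2721] [[-1.0, -0.001, 0.002], [-0.001, 1.0, -0.001], [-0.002, -0.001, -1.0]] [ 0.9 -0.7 -0.3] 0.0682 0.0
top [ 0.56058157 -0.05855089  0.16982473] ((562.3316650390625, -59.08866882324219), 13.982397079467773)
flange [ 0.55395423 -0.05698296  0.12769342] 0.0009326547544783765 ((561.9681396484375, -59.05244445800781), 23.67108154296875)
0.12 [0.5947 0.0253 0.1266] 0.013 0.039
0.13 [0.5949 0.0237 0.1362] 0.002 0.047
0.14 [0.5962 0.0238 0.1453] -0.002 0.049
0.15 [0.5987 0.0234 0.1552] -0.001 0.05
0.16 [0.6018 0.0227 0.1653] 0.0 0.047
0.17 [0.606  0.0229 0.1739] 0.006 0.043
0.18 [0.6084 0.0228 0.1851] 0.012 0.034
0.19 [0.6112 0.022  0.1957] 0.012 0.033
0.2 [0.6134 0.0236 0.2005] 0.013 0.033
```

View pics/w6.png

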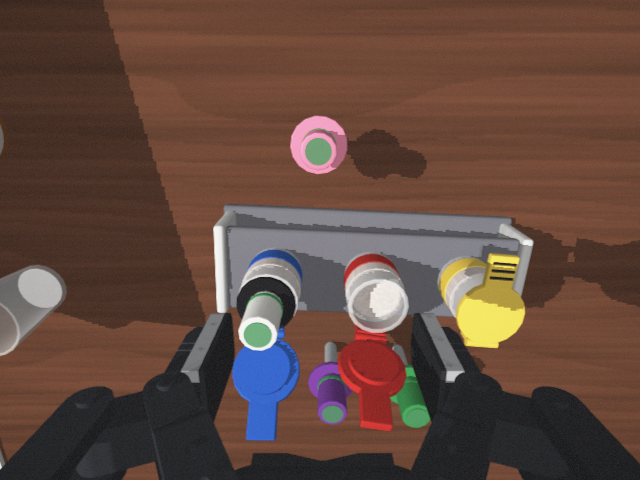

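The logger stands seated and let go in blue: head top at (258,335), flange flat at z = 127.7 mm. The red vial is empty at (376,300), with its cap standing open at (372,370). Next I'll go behind the red cap with the fingers shut.

```bash
python3 -m handwheel '[[[-0.08,0.02,-0.02],[0,0,0]],[[-0.16,0.04,-0.02],[0,0,0]],[[-0.24,0.06,-0.02],[0,0,0]],[[-0.324,0.071,-0.02],[0,0,0]],[[-0.324,0.071,-0.02],[0,0,0]],[[-0.324,0.071,0.06],[0,0,0]],[[-0.324,0.071,0.12],[0,0,0]],[[-0.324,0.071,0.176],[0,0,0]],[[-0.324,0.071,0.176],[0,0,0]],[[-0.324,0.071,0.176],[0,0,0]]]' 0
python3 - <<'E'
from rel import *
st();M=tool(0);T=[([.625,.022,.184],M)]
for t in np.radians([90,78,66,54,42,30,20,10,0,-2]):
    T.append(([.594-.062*np.cos(t)+.007*np.sin(t)+.011,.022+.011*np.cos(t),.122+.062*np.sin(t)+.007*np.cos(t)],M))
rel(*T)
E
```

```text
time_s: 17.1
position: [0.655, 0.0219, 0.1846]
tool_rot: [[-1.0, -0.0, 0.001], [-0.0, 1.0, -0.001], [-0.001, -0.001, -1.0]]
ft_force: [0.9, -0.1, 1.1]
grip_width: 0.0002
gripper_force: 0.0
17.1 [0.655  0.0219 0.1846] [[-1.0, -0.0, 0.001], [-0.0, 1.0, -0.001], [-0.001, -0.001, -1.0]] [ 0.9 -0.1  1.1] 0.0002 0.0
[[0.0600,0.0001,0.0011],[-0.0002,0.0005,0.0001]]
[[0.0860,0.0001,0.0011],[-0.0002,0.0005,0.0001]]
[[0.1121,0.0047,0.0009],[-0.0002,0.0005,0.0001]]
[[0.1377,0.0091,0.0060],[-0.0002,0.0005,0.0001]]
[[0.1616,0.0131,0.0164],[-0.0002,0.0005,0.0001]]
[[0.1828,0.0166,0.0316],[-0.0002,0.0005,0.0001]]
[[0.2005,0.0193,0.0508],[-0.0002,0.0005,0.0001]]
[[0.2118,0.0209,0.0693],[-0.0002,0.0005,0.0001]]
[[0.2198,0.0219,0.0896],[-0.0002,0.0005,0.0001]]
[[0.2242,0.0223,0.1109],[-0.0002,0.0005,0.0001]]
[[0.2246,0.0223,0.1152],[-0.0002,0.0005,0.0001]]
```

```bash
python3 -m handwheel '[[[0.06,0,0.001],[0,0,0]],[[0.086,0,0.001],[0,0,0]],[[0.112,0.005,0.001],[0,0,0]],[[0.138,0.009,0.006],[0,0,0]],[[0.162,0.013,0.016],[0,0,0]],[[0.183,0.017,0.032],[0,0,0]],[[0.2,0.019,0.051],[0,0,0]],[[0.212,0.021,0.069],[0,0,0]],[[0.22,0.022,0.09],[0,0,0]],[[0.224,0.022,0.105],[0,0,0]]]' 0
python3 -m handwheel '[[[0,0,0.005],[0,0,0]],[[0,0,0.009],[0,0,0]],[[0,0,0.009],[0,0,0]],[[0,0,0.009],[0,0,0]]]' 0
```

```text
time_s: 18.1
position: [0.5433, 0.0333, 0.1324]
tool_rot: [[-1.0, -0.001, 0.004], [-0.001, 1.0, -0.001], [-0.004, -0.001, -1.0]]
ft_force: [1.1, 2.3, 2.5]
grip_width: -0.0003
gripper_force: 1.0
time_s: 18.5
position: [0.5429, 0.0332, 0.1287]
tool_rot: [[-1.0, -0.001, 0.003], [-0.001, 1.0, -0.001], [-0.003, -0.001, -1.0]]
ft_force: [-5.2, 1.0, 10.2]
grip_width: -0.0001
gripper_force: 5.3
```

```bash
python3 -m handwheel '[[[0,0,0.002],[0,0,0]],[[0,0,0.003],[0,0,0]],[[0,0,0.003],[0,0,0]],[[0,0,0.003],[0,0,0]],[[0,0,-0.06],[0,0,0]],[[0,0,-0.15],[0,0,0]],[[0.06,0,-0.24],[0,0,0]],[[0.14,-0.08,-0.28],[0,0,0]],[[0.14,-0.08,-0.28],[0,0,0]],[[0.14,-0.08,-0.28],[0,0,0]]]' 0
python3 - <<'E'
from h import *
from rel import *
from rig import *
c=camera_params('wrist');p,d=get_image('wrist');np.savez('w7.npz',p=p,d=d,**c)
q,dd=get_image('top');np.savez('top7.npz',p=q,d=dd,**camera_params('top'))
cv2.imwrite('pics/w7.png',p[:,:,::-1]);st()
s=load('w7.npz');P=cloud(s);X,Y,Z=P[...,0],P[...,1],P[...,2];hsv=cv2.cvtColor(p,cv2.COLOR_RGB2HSV)
for n,(a,b,yc) in dict(red=(0,4,.03),yellow=(22,34,.12)).items():
    Q=P[(abs(X-.56)<.06)&(abs(Y-yc)<.045)&(Z>.124)&(Z<.15)&(hsv[...,0]>=a)&(hsv[...,0]<=b)&(hsv[...,1]>150)]
    k=np.linalg.lstsq(np.c_[Q[:,:2]-Q[:,:2].mean(0),np.ones(len(Q))],Q[:,2],rcond=None)[0];print(n,len(Q),k.round(4),Q[:,0].min(),Q[:,0].max())
m=(Z>.164)&(Z<.18)&(abs(X-.563)<.03)&(abs(Y+.058)<.03);Q=P[m]
print('top',Q.mean(0),cv2.minEnclosingCircle(Q[:,:2].astype('f4')*1000))
E
```

```text
time_s: 19.5
position: [0.4724, -0.0076, 0.2683]
tool_rot: [[-1.0, 0.001, 0.004], [0.001, 1.0, -0.002], [-0.004, -0.002, -1.0]]
ft_force: [0.5, 0.4, -0.1]
grip_width: 0.0001
gripper_force: 0.0
19.6 [ 0.473  -0.0066  0.2667] [[-1.0, -0.0, 0.002], [-0.0, 1.0, -0.0], [-0.002, -0.0, -1.0]] [-0.1  0.9  0.2] 0.0001 0.0
red 3019 [0.0046 0.011  0.1295] 0.5141884181676833 0.5984419280791611
yellow 961 [-0.0069  0.064   0.1286] 0.5183182162543714 0.6014846738761053
top [ 0.55968283 -0.05801349  0.16975717] ((562.0908813476562, -58.80781173706055), 13.913556098937988)
```

View pics/w7.png

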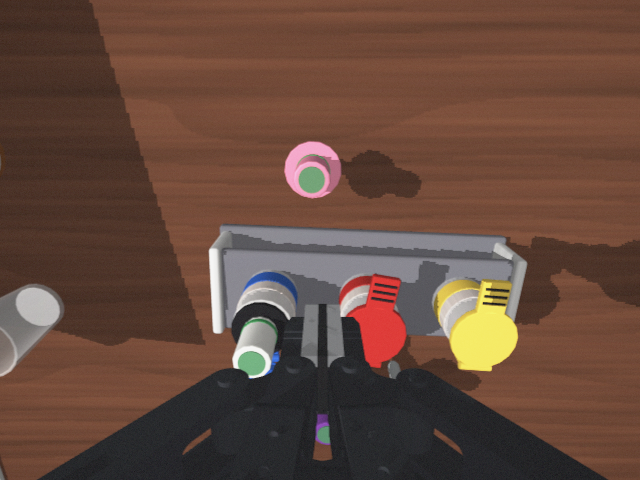

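The red cap lies flat and shut at (375,325), with a slope under 0.01. The logger is seated at (255,350), yellow is shut at (482,330), and the arm is clear of everything.

```bash
python3 -c "
from rig import *
print(close_job())"
```

```text
the job is handed in; nothing more can be done
None
```

The job is handed in: the blue cap is wide open at about its stop, the logger sits flat in the blue vial, the red cap is pressed shut and the yellow cap was left shut. I did not re-measure the bottle, jar and beaker, but no move went near them, and the hand-in returned no verdict.

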